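# Stand the soldering blocks in the cooling rack

## Robot

A 6-joint arm with a two-finger parallel gripper is mounted at the origin on the work surface. World frame = base frame: x ahead of the robot, y to its left, z up, the work surface at z = 0. Lengths are in mm, angles in rad, forces in N, time in s.
With the tool pointing down it reaches from about 350 to 975 mm from the base axis. Payload 7.1 kg.
Tool frame: the origin (TCP) lies on the front face of the gripper's body, between the roots of the fingers; the fingertips stand 80 mm ahead of it and the grasp point (between the pads) lies 61 mm ahead of it (env.tips_ahead is the distance from the TCP to the fingertips, in mm); z points along the fingers, y is the line along which they close (so a half turn about z gives the same grasp; the last joint's range is limited). The gripper opens to 88 mm and grips with 3 to 60 N. Pads are 20 mm wide; open, the fingers measure 115 mm over their backs; the gripper's body (75 mm by 178 mm) begins 61 mm behind the grasp point.
Start: joints at [-1.274, 0.423, 1.63, -0, 1.089, -0.019], TCP at [194.128, -594.07, 302.675] pointing down, gripper open.
Joint ranges: [-3, 3], [-0.9, 2.11], [0.09, 2.58], [-1.31, 4.45], [0.11, 2.69], [-2.54, 2.54]. Speed limits (rad/s): [2.39, 2.39, 3.01, 3.14, 3.14, 3.14].

## Interface

Orientations are given as a unit quaternion [x, y, z, w].
In Python, from station import env, camrig, ticket gives the robot as it stands (env), with the cameras (camrig) and the job (ticket). Calls block until the motion is done:
- env.reach(position, orientation): joint-space move of the TCP to a pose.
- env.move_l(position, rot=None, rate=150, f_stop=None): straight line of the TCP; rot=None keeps the orientation; rate is the mean speed in mm/s. With f_stop (N) it stops when the force on the tool has changed by that much, and returns True; else False.
- env.move_joints(angles): joint-space move.
- env.set_gripper(opening): finger opening in mm; the grip force is fixed at half the most; returns when the fingers have stopped.
- env.hold(seconds).
- env.ik(position, orientation): joint angles nearest the present ones, or None.
- env.read_state(): the state.
- camrig.camera(name): name is "scene" or "top" or "wrist"; returns the picture (480x640x3 uint8, blue, green, red); there is no depth.
- camrig.camera_params(name): a dict with "fx", "fy", "cx", "cy" (pixels), "pose" (4x4, takes a point from camera to world coordinates); the wrist camera has in their place "tool_from_camera" (4x4, takes a point from camera to tool coordinates, whose origin is the TCP and whose axes are the flange's). Camera axes: x right, y up, looking along -z (the intrinsics and any distortion apply to the point x, -y, -z); pixel columns grow to the right and rows downward; lengths in mm; the calibration is good to about 2 mm. The wrist camera is an equidistant fisheye: a pixel r from the principal point sees the ray r / f radians off the axis. A picture is of the moment at which its call begins: read the wrist's pose just before it. camera_params takes no time and is no camera call.
A pose or a line that the arm cannot do raises env.IKError and nothing moves.
- ticket.sign_off(): hands the job in; it is judged then, once.
The state is a dict: "time_s": time; "qpos": joint angles; "dq": joint speeds; "tau": joint torques, N m; "tool_pos": TCP position; "orientation": TCP orientation; "force": force on the tool from outside, world axes, zero at the start; "wrist_torque": the same for the moment, N m; "width": finger opening in mm; "grip_force": force on a finger pad.
Only numpy, scipy, OpenCV 4.12 (cv2) and the standard library are available. Lean on these libraries where they do the work, as an engineer would, in place of code of your own. Each camera call takes 0.05 s, during which the arm holds its last target. There are 200 camera calls.

## Task

The soldering is done: put both black charcoal blocks away in the wooden rack, standing on end between the two taller pale firebricks, so that all four blocks stand upright in one straight, square row, side by side with their broad faces towards each other and a clear gap between every two so that they can cool. The block that lies flat has to be stood up on the bench first and then taken again from above. Charcoal chips easily: set the blocks down gently, do not drop them or let them fall over, and do not knock the firebricks or disturb the dish, the pot and the hammer.

Things in the scene. Friction and masses are not known exactly. Their poses are not given: they have to be found in the camera images.
- board: Grey stone soldering slab, fixed, 210 (x) x 280 (y) x 22 mm high, lying on the bench; its top is 22 mm above the bench. Origin: centre of its underside; x away from the robot, y to its left, z up (turned by up to 0.2 rad). Both charcoal blocks start on it. It can be to the left or to the right of the robot.
- rack: Fixed open wooden rack. Shelf 110 deep (x) x 300 long (y), its top 60 mm above the bench, between end cheeks 14 thick, 105 mm high, centred at y = +/-157 mm. A 12 mm dowel rail runs along the back at x = +50 mm, its axis 22 mm above the shelf. Origin: on the bench under the shelf's centre; x from open front to back, y along the row, z up. The row's line is x = 0.
- charcoal_flat: Black charcoal soldering block, 56 x 105 x 32 mm, about 0.12 kg, that starts lying flat on the slab. Its own x is the 56 mm width, y the 105 mm length (level at the start), z the 32 mm thickness (up at the start). Origin: centre of the 56 x 105 face that is underneath at the start. Either end may be up when it stands on end.
- charcoal_flat_mid (a point): Middle (centre of volume) of the charcoal block that starts lying flat; axes as the block.
- charcoal_up: Black charcoal soldering block of the same size that starts standing on end on the slab, as heat reflector. Its own x is the 32 mm thickness, y the 56 mm width, z the 105 mm length (up at the start). Origin: centre of the end it stands on.
- charcoal_up_mid (a point): Middle (centre of volume) of the charcoal block that starts standing; axes as the block.
- brick_a: Pale firebrick slab standing on end on the rack's shelf, on the rack's -y side of the free space: 56 mm wide (x), 32 mm thick (y), 130 mm high (z), 0.3 kg or so, loose and easily tipped. Origin: centre of the end it stands on; axes parallel to the rack's.
- brick_b: A second firebrick slab like brick_a, on the rack's +y side of the free space. The centres of the two bricks are 140 to 156 mm apart, so the free space between them is 108 to 124 mm long.
- dish: White ceramic borax dish, 100 mm across, 32 mm high, loose on the bench beyond the work; leave it alone. Origin: centre of its underside.
- pot: Steel lidded pot, 68 mm across, 62 mm high, loose on the bench beyond the work; leave it alone. Origin: centre of its underside.
- hammer: Hammer, 230 mm long, lying loose on the bench beyond the work; leave it alone. Origin: under its middle.

How it is judged:
By the outcome, as a careful person would: the job done as asked, in the order asked, and still so for the second after the job is handed in, with the robot touching nothing.
It also fails if it takes over 69 s, if anything falls off the work surface, if the arm or the gripper's body presses on something with over 40 N, if the wrist force passes 120 N, or if a joint passes its speed limit or range.

## Working session

There is one attempt and no reset: what is moved stays moved. The work goes in short steps, each a Python script; the robot and the scene stay as the last script left them, time stands still between calls to the robot, and variables do not carry over. Pictures are saved under pics/ and viewed, at most 10 in all, crops included, and the job is handed in when it is done.

```bash
ls; mkdir -p pics; python3 - <<'E'
from station import env, camrig, ticket
import cv2,numpy as np
np.set_printoptions(precision=4,suppress=True)
for n in("scene","top","wrist"):
    im=camrig.camera(n); cv2.imwrite(f"pics/{n}0.png",im); print(n,camrig.camera_params(n))
print(env.read_state())
E
```

```text
pics
station.py
scene {'fx': 610.8800498050043, 'fy': 610.8800498050043, 'cx': 311.24300222451365, 'cy': 233.6886198921632, 'pose': array([[   0.8408,   -0.4069,    0.3569, 1037.2901],
       [   0.5413,    0.629 ,   -0.558 , -633.6688],
       [   0.0026,    0.6624,    0.7492,  903.3354],
       [   0.    ,    0.    ,    0.    ,    1.    ]])}
top {'fx': 624.8135354127423, 'fy': 624.8135354127423, 'cx': 316.0021719997286, 'cy': 237.85700899756426, 'pose': array([[   0.0292,    0.9985,   -0.0453,  578.3575],
       [  -0.9995,    0.0298,    0.011 ,    9.8699],
       [   0.0124,    0.045 ,    0.9989, 1270.9104],
       [   0.    ,    0.    ,    0.    ,    1.    ]])}
wrist {'fx': 371.64829954431775, 'fy': 371.64829954431775, 'cx': 322.5538415462467, 'cy': 240.41792434246042, 'tool_from_camera': array([[  0.0006,   0.9642,   0.265 ,  72.3864],
       [  1.    ,  -0.0005,  -0.0003,  -0.6397],
       [ -0.0001,   0.265 ,  -0.9642, -83.3548],
       [  0.    ,   0.    ,   0.    ,   1.    ]])}
{'time_s': 0.15, 'qpos': array([-1.274 ,  0.4237,  1.6305,  0.    ,  1.0886, -0.019 ]), 'dq': array([ 0.003 , -0.0022, -0.0019,  0.0008,  0.0013,  0.0012]), 'tau': array([  0.0005, -54.4986, -27.3918,   0.0643,   0.0204,  -0.0001]), 'tool_pos': array([ 194.0434, -593.7671,  302.0782]), 'orientation': array([ 0.9876,  0.1573, -0.0001, -0.0006]), 'force': array([ 0.0209, -0.5197,  0.071 ]), 'wrist_torque': array([ 0.0237, -0.0107, -0.0251]), 'grip_force': 0.0, 'width': 87.65186372598069}
```

View pics/top0.png

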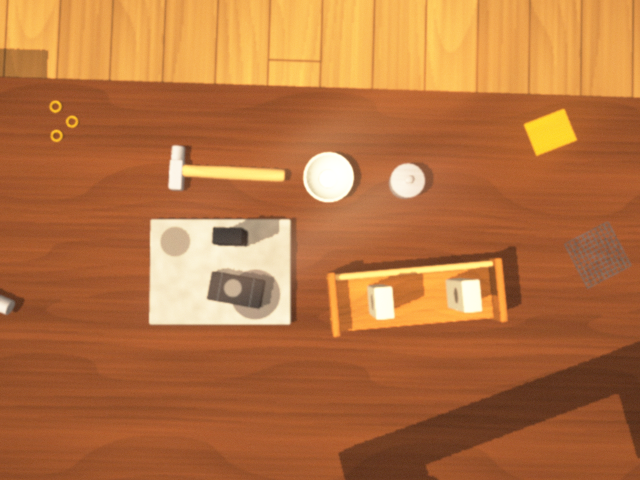

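View pics/scene0.png

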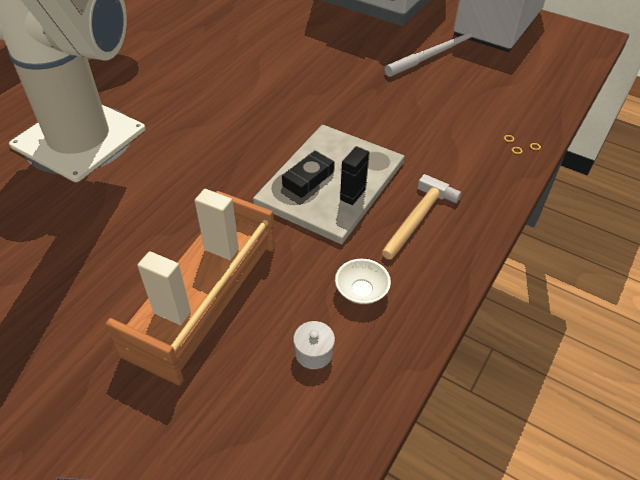

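The top view shows the slab at about (220,272), with the flat block at (237,289) and the standing block at (229,236). The rack is at about (418,297), with brick tops at (381,302) and (467,296). The scene view agrees. I'll enlarge crops for corner readings.

```bash
python3 - <<'E'
import cv2,numpy as np
im=cv2.imread("pics/top0.png")
a=cv2.resize(im[212:332,142:302],None,fx=5,fy=5,interpolation=cv2.INTER_CUBIC)
a=np.uint8(255*(a/255.)**0.6)
b=cv2.resize(im[250:345,322:514],None,fx=4,fy=4,interpolation=cv2.INTER_CUBIC)
for im_,x0,y0,s in((a,142,212,5),(b,322,250,4)):
    h,w=im_.shape[:2]
    for u in range((x0//10+1)*10,x0+w//s,10):
        cv2.line(im_,(int((u+.5-x0)*s),0),(int((u+.5-x0)*s),8),(0,255,0),1); cv2.putText(im_,str(u),(int((u+.5-x0)*s)-10,18),0,.35,(0,255,0),1)
    for v in range((y0//10+1)*10,y0+h//s,10):
        cv2.line(im_,(0,int((v+.5-y0)*s)),(8,int((v+.5-y0)*s)),(0,255,0),1); cv2.putText(im_,str(v),(10,int((v+.5-y0)*s)+4),0,.35,(0,255,0),1)
cv2.imwrite("pics/ca.png",a);cv2.imwrite("pics/cb.png",b)
E
```

```text
(no output)
```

View pics/ca.png

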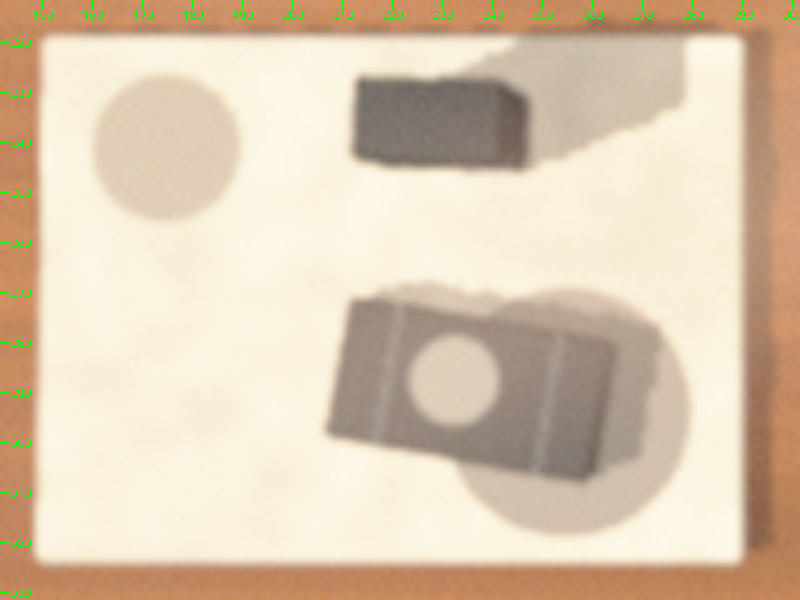

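View pics/cb.png

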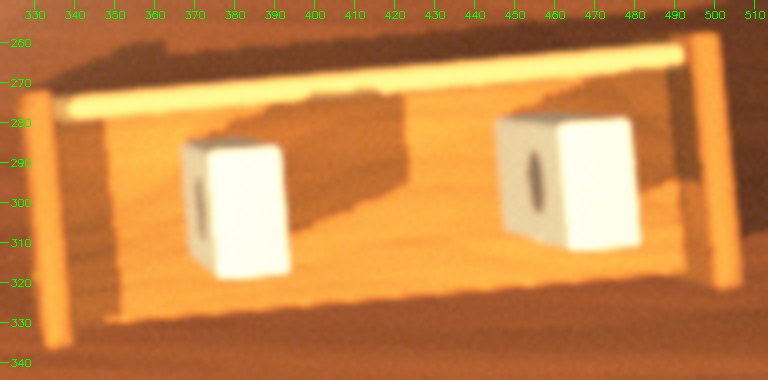

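Left crop: standing block's top corners are at (358,78), (497,81), (497,166), (353,158), and the flat block's at (350,298), (615,342), (590,480), (328,434). Right crop: brick tops at (208,145)–(290,273) and (558,120)–(640,245). The rail is at the back (+x), and the cheek tops are at (22,92)–(72,343) and (690,35)–(741,285).

```bash
cat >h.py <<'E'
import numpy as np
from scipy.spatial.transform import Rotation as R
np.set_printoptions(precision=3,suppress=True)
def ray(P,u,v,z):
    T=P["pose"]; d=T[:3,:3]@np.array([(u-P["cx"])/P["fx"],-(v-P["cy"])/P["fy"],-1]); o=T[:3,3]
    return (o+d*(z-o[2])/d[2])[:2]
def down(yaw):  # tool z down, tool y axis at angle yaw in world
    y=np.array([np.cos(yaw),np.sin(yaw),0]); z=np.array([0,0,-1.]); return R.from_matrix(np.c_[np.cross(y,z),y,z])
E
python3 - <<'E'
from station import env, camrig, ticket
from h import *
P=camrig.camera_params("top")
def do(n,c,z,x0,y0,s):
    p=np.array([ray(P,x0+a/s-.5,y0+b/s-.5,z) for a,b in c])
    d1=(p[1]-p[0]+p[2]-p[3])/2; d2=(p[3]-p[0]+p[2]-p[1])/2
    print(n,"mid",p.mean(0),"sides",np.linalg.norm(d1),np.linalg.norm(d2),"ang",np.arctan2(-d1[0],-d1[1])*-1,np.arctan2(d2[1],-d2[0])*-1)
A=(142,212,5);B=(322,250,4)
do("slab",[(38,36),(744,36),(744,563),(36,563)],22,*A)
do("up",[(358,78),(497,81),(497,166),(353,158)],127,*A)
do("flat",[(350,298),(615,342),(590,480),(328,434)],54,*A)
do("brickB",[(208,145),(280,147),(290,273),(217,278)],190,*B)
do("brickA",[(558,120),(630,118),(640,245),(568,250)],190,*B)
do("rackcheeks",[(22,92),(717,33),(741,285),(46,348)],105,*B)
E
```

```text
slab mid [562.86 185.94] sides 281.21540081767944 209.71190727833553 ang 0.02912950703763336 0.03425462124507093
up mid [629.468 160.605] sides 51.74784396589259 30.23724234097386 ang -0.009103669723016692 0.005420206314291602
flat mid [529.343 149.287] sides 103.63908540847038 53.72092130815673 ang -0.13999307907305764 -0.13526149438505208
brickB mid [ 519.824 -122.111] sides 31.34019709431017 55.817493503177666 ang 0.04898615092354266 0.09798387779736698
brickA mid [ 535.997 -273.46 ] sides 31.290824636914316 55.53023447840165 ang 0.07685071005357405 0.09622748197733572
rackcheeks mid [ 526.99 -194.52] sides 325.93923340390035 118.43037264042717 ang 0.11564650014224322 0.11673465343079734
```

```bash
cat >>h.py <<'E'
def frame(y,z): return R.from_matrix(np.c_[np.cross(y,z),y,z])
UP=np.array([0,0,1.])
def pick(s,al,yaw=-0.137,mid=(529.3,149.3),off=20,zg=22+23):
    u=s*np.array([-np.sin(yaw),np.cos(yaw),0]); z=-np.cos(al)*UP-np.sin(al)*u; y=np.cross(z,u); y/=np.linalg.norm(y)
    return np.r_[mid,zg]+off*u-61*z, frame(y,z)
def place(al,pos,head,h):  # grasp point height h, at pos
    u=np.array([np.cos(head),np.sin(head),0]); z=np.cos(al)*u-np.sin(al)*UP; y=np.cross(z,UP); y/=np.linalg.norm(y)
    return np.r_[pos,h]-61*z, frame(y,z)
E
python3 - <<'E'
from station import env, camrig, ticket
from h import *
for s in(1,-1):
  for al in(0,.35,.6):
    p,r=pick(s,al); q=env.ik(p,r.as_quat()); q2=env.ik(p+[0,0,150],r.as_quat())
    print("pick",s,al,q,q2 is not None, r.as_matrix()[:,0])
for al in(.35,.6):
  for pos in((500,400),(420,0),(420,330)):
    print(al,pos,[(round(h,2)) for h in np.arange(-3.1,3.1,.2) if all(env.ik(place(al,pos,h,hh)[0],place(al,pos,h,hh)[1].as_quat()) is not None for hh in(75,220))])
    print(env.ik(place(al,pos,.7,75)[0],place(al,pos,.7,75)[1].as_quat()))
for n,pos,yaw in(("rack",(527,-195,60+82+61),.113),("up",(629,160,22+82+61),1.57),("look",(500,-195,420),.113),("re",(500,400,145),.7-1.57)):
  for k in(0,np.pi): print(n,env.ik(pos,down(yaw+k).as_quat()))
E
```

```text
pick 1 0 [ 0.286  0.623  1.874 -0.     0.645  0.423] True [ 0.137  0.991 -0.   ]
pick 1 0.35 [ 0.437  0.699  1.761 -0.373  0.912  0.838] True [ 0.128  0.931 -0.343]
pick 1 0.6 [ 0.521  0.788  1.669 -0.515  1.136  0.986] True [ 0.113  0.818 -0.565]
pick -1 0 None False [-0.137 -0.991 -0.   ]
pick -1 0.35 None False [-0.128 -0.931 -0.343]
pick -1 0.6 [-0.089  0.676  1.991  1.011  0.728  2.327] False [-0.113 -0.818 -0.565]
0.35 (500, 400) [np.float64(-3.1), np.float64(-2.9), np.float64(-2.7), np.float64(-2.5), np.float64(-2.3), np.float64(-2.1), np.float64(-1.9), np.float64(-1.7), np.float64(-1.5), np.float64(-1.3), np.float64(-1.1), np.float64(-0.9), np.float64(-0.7), np.float64(0.1), np.float64(0.3), np.float64(0.5), np.float64(0.7), np.float64(0.9), np.float64(1.1), np.float64(1.3), np.float64(1.5), np.float64(1.7), np.float64(1.9), np.float64(2.1), np.float64(2.3), np.float64(2.5), np.float64(2.7), np.float64(2.9)]
[ 0.624  0.906  2.232  3.065  1.218 -1.571]
0.35 (420, 0) [np.float64(-3.1), np.float64(-2.9), np.float64(-2.7), np.float64(-2.5), np.float64(-2.3), np.float64(-2.1), np.
[... 2084 characters left out ...]
.7), np.float64(-1.5), np.float64(-1.3), np.float64(-1.1), np.float64(-0.9), np.float64(-0.7), np.float64(-0.5), np.float64(0.3), np.float64(0.5), np.float64(0.7), np.float64(0.9), np.float64(1.1), np.float64(1.3), np.float64(1.5), np.float64(1.7), np.float64(1.9), np.float64(2.1), np.float64(2.3), np.float64(2.5), np.float64(2.7), np.float64(2.9)]
[ 0.598  0.758  2.415  3.042  1.002 -1.575]
rack [-0.376  0.468  1.838 -0.     0.837 -0.489]
rack None
up [ 0.231  0.627  1.65  -0.     0.864 -1.339]
up [ 0.231  0.627  1.65  -0.     0.864  1.802]
look [-0.394  0.172  1.699 -0.     1.27  -0.507]
look None
re [ 0.656  0.645  1.677 -0.     0.82   1.526]
re [ 0.656  0.645  1.677 -0.     0.82  -1.615]
```

```bash
python3 - <<'E'
from station import env, camrig, ticket
from h import *
for al in(.5,.7):
  p,r=pick(1,al,zg=47);q0=env.ik(p,r.as_quat());print("pick",al,q0)
  for pos in((500,400),(430,300),(560,400)):
   for h in np.arange(.5,2.4,.3):
    q=[env.ik(*(lambda a:(a[0],a[1].as_quat()))(place(al,pos,h,hh))) for hh in(75,200)]
    print(pos,round(h,2),*q)
E
```

```text
pick 0.5 [ 0.49   0.747  1.706 -0.465  1.048  0.935]
(500, 400) 0.5 [ 0.758  0.799  2.209  3.422  0.941 -1.613] [ 0.758  0.478  2.232  3.515  0.66  -1.746]
(500, 400) 0.8 [ 0.562  0.799  2.215  2.884  0.947 -1.534] [ 0.562  0.476  2.238  2.798  0.661 -1.411]
(500, 400) 1.1 [ 0.394  0.799  2.148  2.35   0.928 -1.414] [ 0.394  0.5    2.17   2.156  0.752 -1.125]
(500, 400) 1.4 [ 0.29   0.811  2.025  1.853  0.959 -1.236] [ 0.29   0.547  2.045  1.675  0.911 -0.937]
(500, 400) 1.7 [ 0.248  0.842  1.868  1.449  1.071 -1.078] [ 0.248  0.611  1.886  1.34   1.109 -0.841]
(500, 400) 2.0 [ 0.252  0.89   1.693  1.151  1.24  -0.987] [ 0.252  0.686  1.71   1.1    1.321 -0.81 ]
(500, 400) 2.3 [ 0.287  0.949  1.514  0.928  1.433 -0.961] [ 0.287  0.765  1.53   0.917  1.535 -0.827]
(430, 300) 0.5 [ 0.668  0.858  2.444  3.298  1.229 -1.542] [ 0.668  0.413  2.476  3.343  0.823 -1.628]
(430, 300) 0.8 [ 0.392  0.852  2.433  2.759  1.203 -1.632] [ 0.392  0.415  2.464  2.652  0.834 -1.431]
(430, 300) 1.1 [ 0.19   0.818  2.346  2.242  1.085 -1.591] [ 0.19   0.435  2.374  2.042  0.891 -1.233]
(430, 300) 1.4 [ 
[... 2631 characters left out ...]
52  0.703  2.067  3.383  0.505 -1.685] [ 0.652  0.44   2.06   3.627  0.251 -1.945]
(560, 400) 0.8 [ 0.511  0.704  2.06   2.685  0.518 -1.357] [ 0.511  0.443  2.053  2.308  0.299 -0.949]
(560, 400) 1.1 [ 0.391  0.72   1.995  2.054  0.598 -1.071] [ 0.391  0.475  1.988  1.665  0.524 -0.614]
(560, 400) 1.4 [ 0.312  0.752  1.882  1.567  0.744 -0.882] [ 0.312  0.529  1.876  1.325  0.773 -0.551]
(560, 400) 1.7 [ 0.277  0.799  1.738  1.224  0.935 -0.797] [ 0.277  0.599  1.732  1.096  1.018 -0.569]
(560, 400) 2.0 [ 0.277  0.857  1.577  0.98   1.144 -0.787] [ 0.277  0.676  1.572  0.921  1.252 -0.625]
(560, 400) 2.3 [ 0.303  0.921  1.412  0.794  1.353 -0.83 ] [ 0.303  0.756  1.406  0.775  1.474 -0.708]
```

```bash
cat >>h.py <<'E'
import json
def wray(P,st,u,v,z):
    d=np.array([u-P["cx"],v-P["cy"]]);r=np.hypot(*d);t=r/P["fx"]
    c=np.r_[d/r*np.sin(t),np.cos(t)]*[1,-1,-1] if r>1e-6 else np.array([0,0,-1.])
    Tc=P["tool_from_camera"]; Rt=R.from_quat(st["q"]).as_matrix()
    o=np.array(st["p"])+Rt@Tc[:3,3]; w=Rt@Tc[:3,:3]@c
    return (o+w*(z-o[2])/w[2])[:2]
def wproj(P,st,X):
    Tc=P["tool_from_camera"]; Rt=R.from_quat(st["q"]).as_matrix()
    c=Tc[:3,:3].T@(Rt.T@(np.array(X,float)-st["p"])-Tc[:3,3]); c=c*[1,-1,-1]
    t=np.arctan2(np.hypot(c[0],c[1]),c[2]); d=c[:2]/np.hypot(c[0],c[1])
    return d*t*P["fx"]+[P["cx"],P["cy"]]
def snap(env,n):
    import cv2
    env.hold(.3)
    s=env.read_state(); im=camrig.camera("wrist"); cv2.imwrite(f"pics/{n}.png",im)
    st={"p":list(s["tool_pos"]),"q":list(s["orientation"])}; json.dump(st,open(f"pics/{n}.json","w")); return im,st
E
python3 - <<'E'
from station import env, camrig, ticket
from h import *
import cv2
env.reach([527,-195,420],down(.113).as_quat()); snap(env,"w1")
env.reach([560,130,400],down(np.pi/2).as_quat()); snap(env,"w2"); s=env.read_state(); print(s["time_s"],s["qpos"])
ims=[]
P=camrig.camera_params("wrist")
for n in("w1","w2"):
    im=cv2.imread(f"pics/{n}.png"); st=json.load(open(f"pics/{n}.json"))
    if n=="w1":
        rx=np.array([np.cos(.113),np.sin(.113),0]);ry=np.array([-rx[1],rx[0],0])
        L=[np.array([*m,190])+a*28*rx+b*16*ry for m in((519.8,-122.1),(536,-273.5)) for a in(-1,1) for b in(-1,1)]
    else:
        L=[(629.5+a,160.6+b,127) for a in(-16,16) for b in(-28,28)]
        t=-.137;L+=[(529.3+a*np.cos(t)-b*np.sin(t),149.3+a*np.sin(t)+b*np.cos(t),54) for a in(-28,28) for b in(-52.5,52.5)]
    im=cv2.resize(im,(800,600),interpolation=cv2.INTER_CUBIC)
    for X in L:
        u=(wproj(P,st,X)+.5)*1.25; cv2.circle(im,(int(round(u[0])),int(round(u[1]))),2,(0,0,255),-1)
    cv2.imwrite(f"pics/{n}o.png",im)
E
```

```text
4.0167 [ 0.206  0.251  1.644 -0.     1.246 -1.363]
```

View pics/w1o.png

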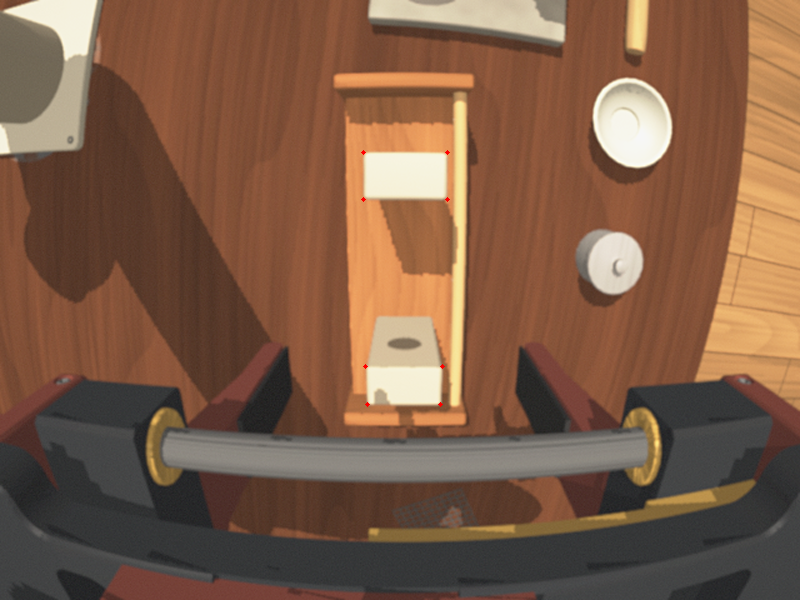

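View pics/w2o.png

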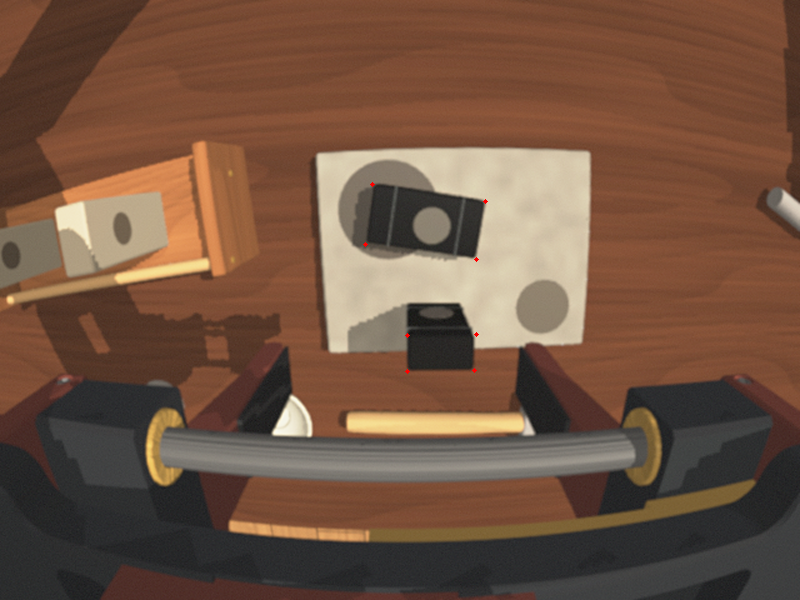

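The projected marks fall on the brick tops, flat block and standing block to within about 1–2 px (about 1 mm), so the poses are confirmed. The gripper body would hit the standing block while picking up the flat one, so the standing block goes first, into the slot next to brick_a.

```bash
cat >>h.py <<'E'
YR=.113
BA=np.array([536.,-273.5]);BB=np.array([519.8,-122.1])
def slot(k): return BA+(BB-BA)*(.5+k*25.3/np.linalg.norm(BB-BA))
def to_rack(env,k):
    x,y=slot(k); q=down(YR).as_quat()
    env.reach([x,y,365],q); env.move_l([x,y,225],rate=120); env.hold(.2)
    print("at",env.read_state()["tool_pos"],env.read_state()["width"])
    print("touch",env.move_l([x,y,196],rate=18,f_stop=4)); s=env.read_state(); print(s["tool_pos"],s["force"])
    env.hold(.2); env.set_gripper(88); env.hold(.2)
    print(env.move_l([x,y,365],rate=120,f_stop=8),env.read_state()["time_s"])
E
python3 - <<'E'
from station import env, camrig, ticket
from h import *
q=down(np.pi/2).as_quat()
env.reach([629.5,160.6,290],q); env.move_l([629.5,160.6,165],rate=100)
env.set_gripper(40); s=env.read_state(); print(s["width"],s["grip_force"],s["force"])
env.move_l([629.5,160.6,365],rate=130); s=env.read_state(); print(s["width"],s["grip_force"],s["force"])
to_rack(env,-1)
snap(env,"w3")
E
```

```text
56.244997427722545 29.96324747800827 [-0.334  0.274  1.327]
55.79212712050222 29.961150884628296 [-0.413 -0.477 -1.588]
at [ 530.811 -223.065  225.615] 56.24347848063144
touch True
[ 530.346 -222.969  202.801] [-0.177  0.175  3.97 ]
False 15.0
```

The block touched down at TCP z = 202.8, against 203 expected. Next I pick up the flat block tilted and stand it on the bench.

```bash
python3 - <<'E'
from station import env, camrig, ticket
from h import *
al=.7
p,r=pick(1,al,zg=46.5); q=r.as_quat()
env.reach(p+[0,0,150],q); print(env.move_l(p,rate=90,f_stop=8))
env.set_gripper(40); s=env.read_state(); print(s["width"],s["grip_force"],s["force"],s["tool_pos"]-p)
env.move_l(p+[0,0,170],rate=120)
p,r=place(al,(500,400),1.7,72.5); q=r.as_quat()
env.reach(p+[0,0,110],q); env.move_l(p+[0,0,10],rate=100); env.hold(.3); print(env.read_state()["width"],env.read_state()["time_s"],env.read_state()["force"])
print("touch",env.move_l(p-[0,0,10],rate=15,f_stop=3)); s=env.read_state(); print(s["tool_pos"]-p,s["force"],s["width"])
import cv2
im=camrig.camera("scene");cv2.imwrite("pics/s1.png",im); env_p=camrig.camera_params("scene")
c=np.linalg.inv(env_p["pose"])@np.array([500,400,50,1]); u=int(env_p["cx"]+env_p["fx"]*c[0]/-c[2]); v=int(env_p["cy"]+env_p["fy"]*c[1]/c[2]); print(u,v)
u0=max(0,min(u-80,480));v0=max(0,min(v-60,360))
cv2.imwrite("pics/s1c.png",cv2.resize(im[v0:v0+120,u0:u0+160],None,fx=5,fy=5,interpolation=cv2.INTER_CUBIC))
E
```

```text
False
55.647597428523106 29.929945170879364 [ 0.023 -0.453  0.133] [0.004 0.018 0.042]
55.76630377551211 23.7917 [-0.599  0.651 -1.975]
touch True
[-0.195 -0.068 -0.335] [ 1.563 -1.886  3.92 ] 55.787699778931554
357 101
```

View pics/s1c.png

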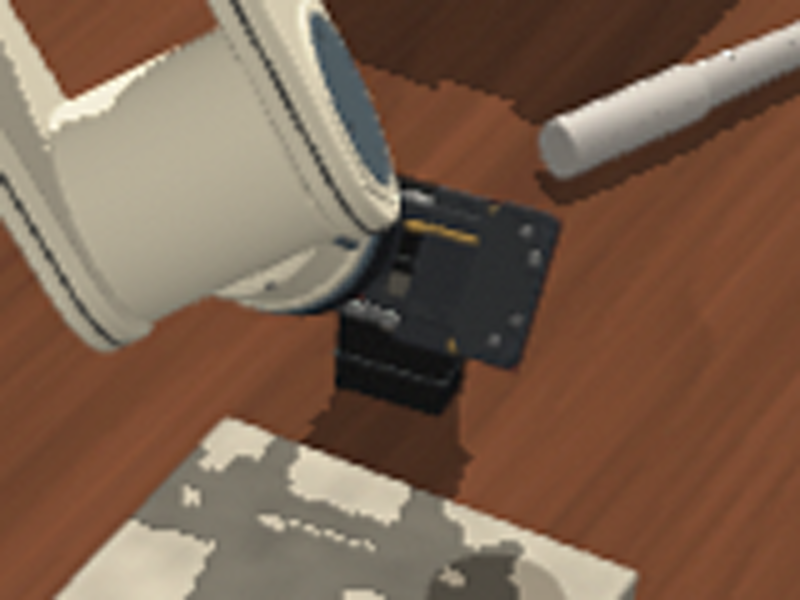

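The flat block is standing on its end on the bench under the gripper, just behind the slab's corner. Contact came 0.3 mm from the predicted height. I'll release it, back off along the tool axis and check from above.

```bash
python3 - <<'E'
from station import env, camrig, ticket
from h import *
import cv2
s=env.read_state(); z=R.from_quat(s["orientation"]).as_matrix()[:,2]
env.hold(.2); env.set_gripper(88); env.hold(.2)
print(env.move_l(s["tool_pos"]-100*z,rate=90,f_stop=8)); 
c=np.array([500,400])+8.5*np.array([np.cos(1.7),np.sin(1.7)])
env.reach([c[0],c[1]-30,300],down(1.7-np.pi/2).as_quat())
im,st=snap(env,"w4"); P=camrig.camera_params("wrist"); print(env.read_state()["time_s"])
im=cv2.resize(im,(800,600),interpolation=cv2.INTER_CUBIC)
u=np.array([np.cos(1.7),np.sin(1.7)]);w=np.array([u[1],-u[0]])
for a in(-28,28):
  for b in(-16,16):
    for zz in(105,0):
      m=(wproj(P,st,np.r_[c+a*w+b*u,zz])+.5)*1.25; cv2.circle(im,(int(round(m[0])),int(round(m[1]))),2,(0,0,255) if zz else (0,255,0),-1)
cv2.imwrite("pics/w4o.png",im)
E
```

```text
False
28.5
```

View pics/w4o.png

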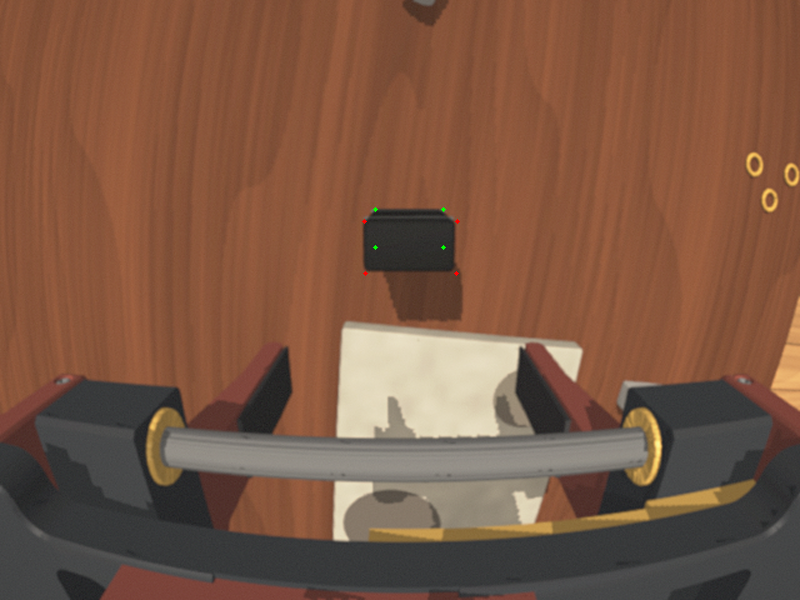

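The block stands upright with its top at (364–455, 219–271), about 1 mm beyond the predicted marks. Next I take it from above and put it in the slot next to brick_b.

```bash
python3 - <<'E'
from station import env, camrig, ticket
from h import *
import cv2
c=np.array([500,400])+9.6*np.array([np.cos(1.7),np.sin(1.7)]); q=down(1.7-np.pi/2).as_quat()
env.reach([*c,270],q); print(env.move_l([*c,143],rate=100,f_stop=8))
env.set_gripper(40); s=env.read_state(); print(s["width"],s["grip_force"],s["force"])
env.move_l([*c,365],rate=130)
to_rack(env,1)
x,y=(BA+BB)/2
env.reach([x-10,y-60,420],down(YR).as_quat())
im,st=snap(env,"w5"); P=camrig.camera_params("wrist"); print(env.read_state()["time_s"])
rx=np.array([np.cos(YR),np.sin(YR)]);ry=np.array([-rx[1],rx[0]])
a=cv2.resize(im[40:400,220:460],None,fx=1.65,fy=1.65,interpolation=cv2.INTER_CUBIC)
for m,z in((BA,190),(BB,190),(slot(1),165),(slot(-1),165)):
  for i in(-28,28):
    for j in(-16,16):
      v=(wproj(P,st,np.r_[m+i*rx+j*ry,z])+.5-[220,40])*1.65; cv2.circle(a,(int(round(v[0])),int(round(v[1]))),2,(0,0,255),-1)
a=np.hstack([a,np.zeros((a.shape[0],4,3),np.uint8)])
b=cv2.resize(camrig.camera("scene")[160:400,90:320],(398,415),interpolation=cv2.INTER_CUBIC)
b=cv2.copyMakeBorder(b,0,a.shape[0]-415,0,0,cv2.BORDER_CONSTANT)
cv2.imwrite("pics/fin.png",np.hstack([a,b])); print(a.shape)
E
```

```text
False
56.229441318287826 29.95717227458954 [-0.179 -0.481  0.187]
at [ 525.455 -172.731  225.596] 55.931622995303044
touch True
[ 524.926 -172.65   202.775] [-0.226  0.49   4.452]
False 39.9917
40.8333
(594, 400, 3)
```

View pics/fin.png

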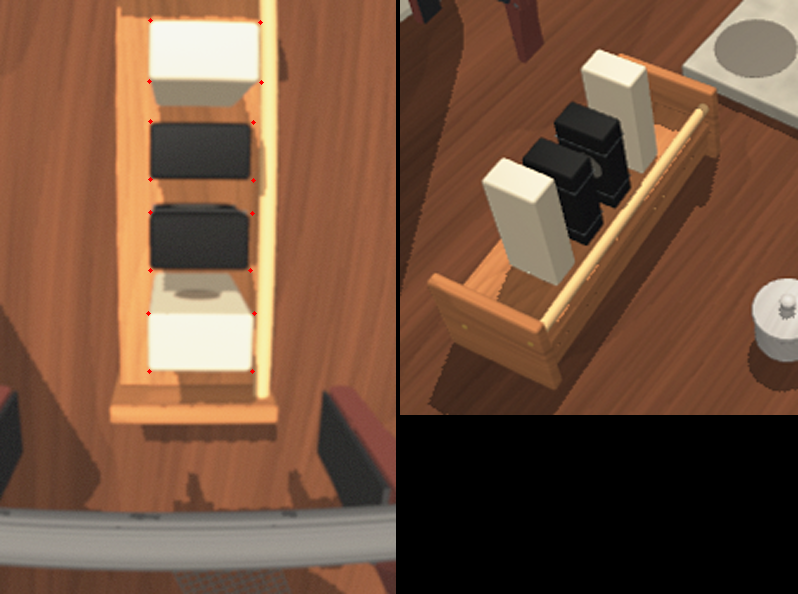

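All four blocks stand upright in a square row with clear gaps. The tops lie on the predicted marks to within about 1 mm: charcoal at rows 123–180 and 210–270, bricks at rows 20–80 and 313–371.

```bash
python3 -c "
from station import env, camrig, ticket
print(ticket.sign_off())"
```

```text
the job is handed in; nothing more can be done
None
```

Both charcoal blocks now stand on end between the firebricks, in one straight row with clear gaps; the job was handed in at about 41 s of the 69 s allowed, and no verdict came back.

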